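Close the steriliser tank: back the filler cap to its click, then screw it home

ROBOT

A 6-joint arm with a two-finger parallel gripper is mounted at the origin on the work surface. World frame = base frame: x ahead of the robot, y to its left, z up, the work surface at z = 0. Lengths are in m, angles in rad, forces in N, time in s.
With the tool pointing down it reaches from about 0.375 to 0.9 m from the base axis. Payload 3.1 kg.
Tool frame: the origin (TCP) lies on the mounting face of the last link; the fingertips stand 173 mm ahead of it and the grasp point (between the pads) lies 155 mm ahead of it; z points along the fingers, y is the direction in which the jaws open and shut (so a half turn about z gives the same grasp; the last joint's range is limited). The gripper opens to 85 mm and grips with 20 to 120 N. Pads are 22 mm wide; open, the fingers measure 114 mm over their backs; the gripper's body (76 mm by 85 mm) begins 54 mm behind the grasp point. The pads swing forward as they close: fully open they stand 13 mm farther back than shut.
Start: joints at [1.065, 0.527, 1.433, -0, 1.181, -0.178], TCP at [0.201, 0.592, 0.405] pointing down, gripper open.
Joint ranges: [-3.08, 3.08], [-0.75, 2.2], [0.22, 2.44], [-1.43, 4.57], [0, 2.65], [-2.85, 2.85]. Speed limits (rad/s): [2.79, 2.79, 3.14, 3.14, 3.14, 3.14].

INTERFACE

Orientations are given as a unit quaternion [w, x, y, z].
In Python, from workcell import status, imaging, sign_off gives the robot as it stands.
- The arm moves only by the shell command python3 -m handwheel 'ROWS' [FORCE]. ROWS is JSON, a list of rows, each an object with "delta_pos": the shift along the tool's x, y, z in m, a list of three; "rotation": the turn, a rotation vector about the tool's x, y, z in degrees, a list of three; "grip": the opening, from 0 (shut) to 1 (fully open). A call has 1 to 12 rows; each row shifts and turns the commanded pose from where the row before left it, along the tool's axes as they then stand; what a row does not reach is not made up. A row lasts 1/12 s, in which the tool goes at most 41.7 mm and 7.16 degrees, less where a joint would pass 70% of its speed; a pose out of reach is approached as far as the arm can. A call with a gripper value outside its range is refused whole. The fingers move at their own pace and stop on an object; FORCE is the grip in N (left out, the last holds). Time passes only in rows, so rows that do not move let the fingers close. It gives the time, the measured TCP pose, the force and the opening at its end, in the units of the state.
- status.state(): the state, without advancing time (a new reading comes with each control period).
- imaging.grab_frame(name): name is "side" or "top" or "wrist"; returns a dict with "pixels" (420x560x3 uint8, red, green, blue), "camera_matrix" (3x3 intrinsics, pixels), "dist_coeffs" ([k1, k2, p1, p2, k3] as OpenCV has them; the pictures are not rectified), "position" and "rotation" of the camera in the world. Camera axes: x right, y up, looking along -z (the intrinsics and any distortion apply to the point x, -y, -z); pixel columns grow to the right and rows downward; lengths in m; the calibration is good to about 2 mm. A picture is of the moment at which its call begins. There is no depth.
- sign_off(): hands the job in, once; it reports no verdict.
Trained networks look in the newest picture that a camera, given by its name, has taken for a name from the list of things; names that differ only in an ending like _2 or _b are one class to them, and where a whole thing is asked for, a point or a joint stands for the part that bears it (a point fixed in the world has none). Each returns a list of dicts, best first, with "score" (0 to 1); they miss things now and then, are a little off and sometimes report something else, mostly with a low value. They report only what shows in the picture. A call takes as long as a camera call. They do not tell look-alikes from the thing itself.
- imaging.masks_of(name, camera): "mask" (420x560 bool, what is visible of it) and "location" ([column, row] in pixels, amid what is visible of it).
- imaging.landmark_of(name, camera): "location" ([column, row] in pixels: a listed point, or the origin of a listed thing).
The state is a dict: "clock": time; "qpos": joint angles; "joint_velocities": joint speeds; "joint_efforts": joint torques, N m; "tool_pos": TCP position; "ee_rot": TCP orientation; "contact_force": force on the tool from outside, world axes, zero at the start; "wrist_torque": the same for the moment, N m; "grip_width": finger opening in m.
Only numpy, scipy, OpenCV 4.12 (cv2) and the standard library are available. Lean on these libraries where they do the work, as an engineer would, in place of code of your own. Each camera call takes 0.05 s, during which the arm holds its last target. There are 200 camera calls.

TASK

Put the filler cap (steel flange, black grip bar) from the tray on the neck of the grey steriliser tank with its grip bar in line with the two marks on the tank's lid; turn it gently back (anticlockwise from above) until its lugs click down past the thread starts, then turn it forward (clockwise) until its flange is flush on the rim, and let go. Do not force the cap against the neck, and leave the other things in the tray and the tank as they are.

Things in the scene. Friction and masses are not known exactly. Their poses are not given: they have to be found in the camera images.
- cap_bar (a point): Centre of the grip bar of the loose filler cap, on its axis. Bar: black, upright, 62 mm long (local x), 14 mm thick (y, grasp across it), 34 mm high (z up), standing on a round steel flange 80 mm across, 6 mm thick. This point is 17 mm above the flange's top, 17 mm below the bar's top, 49 mm above the plug's bottom. Bar ends are alike: a half turn changes nothing. Mass 0.14 to 0.23 kg.
- cap: The cap as a whole; origin at the centre of its plug's underside, axes as cap_bar. Plug below the flange: aluminium, 44 mm across, 26 mm long, tapering to 36 mm over the lowest 5 mm. Four round lugs, 4.4 mm thick, reach 29 mm from the axis, along the bar and every 90 degrees, undersides 6 mm above the plug's bottom. It starts standing on its plug in the white tray.
- neck_rim (a point): Centre of the filler neck's top rim (aluminium tube, 72 mm outside, 62 mm bore, 28 mm deep). z up; x runs through the two marks, dark strips on the tank lid 49 to 75 mm from the axis on both sides. Bar centre above rim: 36 mm with lugs resting on the thread tops, 27 mm once clicked down, 23 mm when home. Play about 1.2 mm. A firmly held cap does not fall: press with a few N or hold it loosely.
- neck_gap (a point): Same place as neck_rim. Inside are four thread starts 90 degrees apart, clocking to the marks unknown. Put on with the bar within 0.13 rad of the marks, the lugs lie on flat thread tops; forward (clockwise) is blocked there by hard posts. Turned back (anticlockwise) by some 0.1 to 1.15 rad the lugs meet the gaps and can drop 9 mm. Each gap gives only about 0.1 rad of play, then posts block more backing.
- neck_seat (a point): Same place as neck_rim. From the gap, turning forward (clockwise) leads the lugs under the threads: the cap sinks 4 mm over about the first 0.75 rad, so let it sink (loose grip) or follow it down. Then the flange lies on the rim. A hard stop comes about 1.15 rad from the gap; there is no need to reach it.
- tank: Grey steriliser water tank, fixed, 250 (x) x 200 (y) x 90 mm, neck upright in the middle of its lid, rim 118 mm above the bench. Origin at the centre of its underside; x along the marks, z up.
- tray: White enamel tray, fixed, 260 (x) x 240 (y) mm, walls 20 mm high, walls and floor 5 mm thick; origin at the centre of its underside.
- lid: Bystander in the tray: plain round white lid, 52 mm across and 14 mm high, no bar; origin under its centre.
- forceps: Bystander in the tray: slim steel laboratory forceps, 170 mm long, 12 mm wide, 6 mm high, lying along its x; origin under its middle.
There are look-alikes about, which are no part of the job. What is shaped like the cap but turquoise or yellow is not meant.

How it is judged:
On the way, in this order (a step that is already met when the one before it is completed fails the run):
1. The cap rests in the neck on the thread tops with its bar in line with the marks (within 0.13 rad, bar centre 33 to 39 mm above the rim) (z of cap_bar in the frame of neck_rim between 0.033 and 0.039 m and horizontal distance between cap_bar and neck_rim below 0.005 m and angle between the x axis of cap and the x axis of tank, either way round below 0.13 rad and contact force between cap and tank above 0.3 N), for 0.1 s.
2. The cap has clicked down into the thread starts (bar centre 24.8 to 29.5 mm above the rim) (z of cap_bar in the frame of neck_rim between 0.0248 and 0.0295 m and horizontal distance between cap_bar and neck_rim below 0.005 m), for 0.1 s.
At the end, for the whole second after the job is handed in: The cap is screwed home and at rest: bar centre 20 to 24.5 mm above the rim (flange flush), within 5 mm of the neck's axis, tilted less than 0.05 rad (z of cap_bar in the frame of neck_rim between 0.02 and 0.0245 m and horizontal distance between cap_bar and neck_rim below 0.005 m and angle between cap's own z axis and vertical below 0.05 rad and linear speed of cap below 0.02 m/s); the robot touches nothing.
It fails at once if The cap is forced against the tank or neck (more than 40 N) (contact force between cap and tank above 40 N).
It fails at once if The plain lid or the forceps is moved by more than 20 mm (distance of any of lid, forceps from where it was at the start of the episode above 0.02 m).
It also fails if it takes over 72 s, if anything falls off the work surface, if the arm or the gripper's body presses on something with over 40 N, if the wrist force passes 120 N, or if a joint passes its speed limit or range.

## Working session

There is one attempt and no reset: what is moved stays moved. The work goes in short steps, Python scripts to look and compute and a shell command to move; the robot and the scene stay as the last step left them, time stands still between calls to the robot, and variables do not carry over. Pictures are saved under pics/ and viewed, about 8 in all and at most 12, crops included, and the job is handed in when it is done.

```bash
mkdir -p pics; cat > h.py <<'E'
import numpy as np, cv2
from workcell import status, imaging
from scipy.spatial.transform import Rotation as R
def ray(f,px):
    u=cv2.undistortPoints(np.array([[px]],float),f["camera_matrix"] if isinstance(f["camera_matrix"],np.ndarray) else np.array(f["camera_matrix"]),np.array(f["dist_coeffs"]))[0,0]
    r=np.array(f["rotation"]); 
    M=r if r.shape==(3,3) else R.from_quat(r,scalar_first=True).as_matrix()
    return np.array(f["position"]),M@np.array([u[0],-u[1],-1])
def at_z(f,px,z):
    o,d=ray(f,px); return o+d*(z-o[2])/d[2]
def tri(rs):
    A=0;b=0
    for o,d in rs:
        d=d/np.linalg.norm(d);P=np.eye(3)-np.outer(d,d);A=A+P;b=b+P@o
    return np.linalg.solve(A,b)
def save(f,n): cv2.imwrite(f"pics/{n}.png",f["pixels"][:,:,::-1])
E
python3 - <<'E'
from h import *
print(status.state())
for c in["top","side"]:
    f=imaging.grab_frame(c);save(f,c+"0");print(c,f["position"],f["rotation"],f["camera_matrix"])
    for n in["cap_bar","cap","neck_rim","tank","tray","lid","forceps"]:
        print(n,[(np.round(d["location"],1).tolist(),round(d["score"],2)) for d in imaging.landmark_of(n,c)])
E
```

```text
{'clock': 0.0, 'qpos': array([ 1.06551944e+00,  5.28457731e-01,  1.43391608e+00,  1.62356696e-05,
        1.18138331e+00, -1.78481946e-01]), 'joint_velocities': array([-0.00088786,  0.00068602, -0.00129618,  0.00119407, -0.00072582,
        0.00113042]), 'joint_efforts': array([ 1.32849345e-03, -4.42349160e+01, -1.78025812e+01, -3.73176408e-04,
        8.39707878e-03, -6.94664720e-06]), 'tool_pos': array([0.20041887, 0.59162614, 0.40373401]), 'ee_rot': array([-3.69898762e-04,  1.62674308e-01,  9.86679228e-01, -1.01708018e-03]), 'contact_force': array([ 0.07974411,  0.40538461, -0.58640381]), 'wrist_torque': array([ 0.03919159,  0.00321704, -0.0341088 ]), 'grip_width': 0.08533728528417717}
top [ 0.40681369 -0.02572328  1.14907859] [-0.70378089 -0.01985476  0.03455262  0.70929851] [[397.75132494   0.         272.99369878]
 [  0.         397.75132494 210.74292764]
 [  0.           0.           1.        ]]
cap_bar [([324.0, 208.5], 0.96), ([393.0, 270.6], 0.7), ([322.8, 277.4], 0.67), ([241.5, 256.8], 0.63)]
cap [([318.3, 213.7], 0.88), ([393.6, 267.5], 0.86), ([320.6, 279.0], 0.63), ([240.7, 262.4], 0.58), ([290.6, 190.3], 0.18)]
neck_rim [([177.7, 186.4], 0.91)]
tank [([190.5, 192.3], 0.79)]
tray [([321.8, 196.6], 0.8)]
lid [([319.2, 163.7], 0.55)]
forceps [([288.5, 192.7], 0.66)]
side [ 0.32961226 -0.78252658  0.66305672] [ 0.88655921  0.45140273 -0.05186646 -0.08693797] [[416.09218173   0.         282.74351669]
 [  0.         416.09218173 209.49263128]
 [  0.           0.           1.        ]]
cap_bar [([219.9, 215.0], 0.96), ([295.6, 277.2], 0.92), ([206.7, 286.0], 0.71), ([224.9, 375.3], 0.67)]
cap [([224.8, 235.0], 0.73), ([206.5, 301.1], 0.63), ([293.6, 290.6], 0.56)]
neck_rim [([287.9, 154.8], 0.93)]
tank [([286.3, 193.2], 0.88), ([297.4, 276.5], 0.61)]
tray [([317.6, 295.8], 0.65)]
lid [([354.4, 279.9], 0.9)]
forceps [([312.8, 257.6], 0.76)]
```

View pics/top0.png

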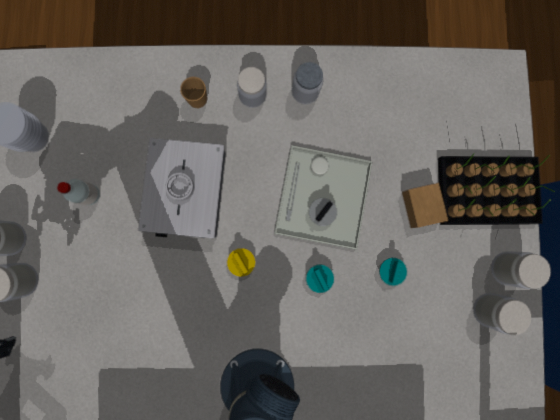

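View pics/side0.png

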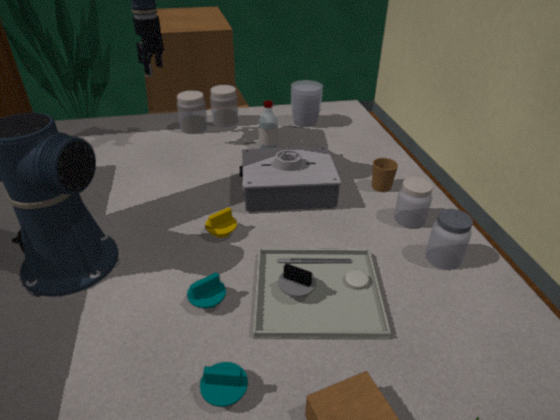

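Candidates for the cap: the steel flange with a black bar in the tray, top (324,209) and side (296,277). The look-alikes are turquoise at top (320,279) and (393,271), and yellow at (241,262). I choose the one in the tray.

```bash
python3 - <<'E'
from h import *
ft=imaging.grab_frame("top");
T=ft["pixels"]
a=cv2.resize(T[180:240,290:360],None,fx=5.5,fy=5.5,interpolation=cv2.INTER_CUBIC);b=cv2.resize(T[155:215,145:215],None,fx=5.5,fy=5.5,interpolation=cv2.INTER_CUBIC)
cv2.imwrite("pics/crop1.png",np.hstack([a,b])[:,:,::-1])
def best(n,c,near):
    L=[d for d in imaging.landmark_of(n,c) if np.hypot(*(np.array(d["location"])-near))<25]
    return L[0]["location"] if L else near
pt={}
for n,p in dict(cap_bar=(324,209),neck_rim=(178,186),lid=(319,164),forceps=(289,192)).items(): pt[n]=best(n,"top",p)
fs=imaging.grab_frame("side")
ps={}
for n,p in dict(cap_bar=(296,277),neck_rim=(288,155),lid=(354,280),forceps=(313,258)).items(): ps[n]=best(n,"side",p)
for n,z in dict(cap_bar=.054,neck_rim=.118,lid=.005,forceps=.005).items():
    print(n,at_z(ft,pt[n],z),at_z(fs,ps[n],z),tri([ray(ft,pt[n]),ray(fs,ps[n])]))
# bar dir: dark pixels
g=T.max(2).astype(int)
sub=g[185:235,300:350]
ys,xs=np.where(sub<45);print(len(xs))
P=np.array([at_z(ft,(x+300,y+185),.068)[:2] for x,y in zip(xs,ys)])
m=P.mean(0);w,v=np.linalg.eigh(np.cov(P.T));print("bar",m,np.degrees(np.arctan2(v[1,1],v[0,1])),np.sqrt(w))
E
```

```text
cap_bar [ 0.48775062 -0.1985986   0.054     ] [ 0.49485016 -0.18947893  0.054     ] [ 0.48977539 -0.19773212  0.06268163]
neck_rim [0.55535745 0.19521922 0.118     ] [0.55230286 0.18485448 0.118     ] [0.55568803 0.19674444 0.11130842]
lid [ 0.63314265 -0.19183092  0.005     ] [ 0.62277644 -0.18598827  0.005     ] [ 0.62680112 -0.18981472  0.00907411]
forceps [ 0.54913231 -0.09678704  0.005     ] [ 0.554951  -0.1119869  0.005    ] [ 0.55501427 -0.09847605 -0.00800354]
110
bar [ 0.48859987 -0.18661301] 141.21340064882625 [0.003877   0.01765494]
```

View pics/crop1.png

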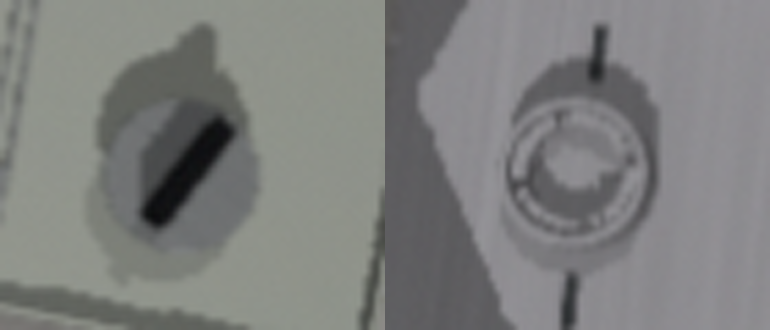

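Left, the steel-grey flange with the black bar at crop (190,170): the right cap. Right, the neck at crop (580,170), with marks at (600,55) and (570,300). I'll move over the neck to look with the wrist camera.

```bash
python3 -m handwheel '[{"delta_pos":[-0.036,-0.0205,0],"rotation":[0,0,0],"grip":1},{"delta_pos":[-0.036,-0.0205,0],"rotation":[0,0,0],"grip":1},{"delta_pos":[-0.036,-0.0205,0],"rotation":[0,0,0],"grip":1},{"delta_pos":[-0.036,-0.0205,0],"rotation":[0,0,0],"grip":1},{"delta_pos":[-0.036,-0.0205,0],"rotation":[0,0,0],"grip":1},{"delta_pos":[-0.036,-0.0205,0],"rotation":[0,0,0],"grip":1},{"delta_pos":[-0.036,-0.0205,0],"rotation":[0,0,0],"grip":1},{"delta_pos":[-0.036,-0.0205,0],"rotation":[0,0,0],"grip":1},{"delta_pos":[-0.036,-0.0205,0],"rotation":[0,0,0],"grip":1},{"delta_pos":[-0.036,-0.0205,0],"rotation":[0,0,0],"grip":1},{"delta_pos":[-0.02,-0.01,0],"rotation":[0,0,0],"grip":1},{"delta_pos":[0,0,0],"rotation":[0,0,0],"grip":1}]'
python3 - <<'E'
from h import *
f=imaging.grab_frame("wrist");save(f,"w1");print(f["position"],f["rotation"],f["camera_matrix"],f["dist_coeffs"]); s=status.state();print(s["tool_pos"],s["ee_rot"],s["qpos"])
for n in["neck_rim","tank"]:
    for d in imaging.landmark_of(n,"wrist"): print(n,d, at_z(f,d["location"],.118))
E
```

```text
clock: 2.3
tool_pos: [0.4952, 0.2629, 0.405]
ee_rot: [0.002, 0.165, 0.986, -0.0]
contact_force: [-0.5, 0.1, -0.5]
grip_width: 0.0856
[0.41634681 0.2889234  0.37354489] [ 0.80316854 -0.13392033 -0.0959276   0.57252382] [[289.33158855   0.         280.0166844 ]
 [  0.         289.33158855 203.92538614]
 [  0.           0.           1.        ]] [-0.06006597  0.          0.          0.          0.        ]
[0.49332677 0.26440772 0.40478136] [4.42992936e-04 1.64888615e-01 9.86312074e-01 2.01860651e-04] [ 2.92375421e-01  4.39386161e-01  1.59853327e+00 -3.32238622e-05
  1.10270004e+00 -9.47115731e-01]
tank {'location': [250.7, 223.8], 'score': 0.78} [0.50928122 0.22738799 0.118     ]
```

View pics/w1.png

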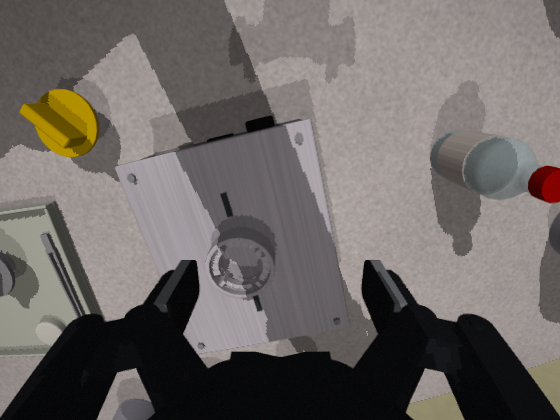

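The neck rim shows at about (240,266), with marks at (226,204) and (258,303). I'll measure the marks and rim numerically.

```bash
python3 - <<'E'
from h import *
f=imaging.grab_frame("wrist");T=f["pixels"].max(2)
def mark(x0,x1,y0,y1,thr=60):
    ys,xs=np.where(T[y0:y1,x0:x1]<thr)
    return np.array([at_z(f,(x+x0,y+y0),.09)[:2] for x,y in zip(xs,ys)])
A=mark(212,240,185,219);B=mark(246,270,294,316)
for P in(A,B):print(len(P),P.mean(0),P.min(0),P.max(0))
d=A.mean(0)-B.mean(0);print("mid",(A.mean(0)+B.mean(0))/2,"len",np.hypot(*d),"ang",np.degrees(np.arctan2(d[1],d[0])))
Q=np.vstack([A,B]);v=np.linalg.eigh(np.cov(Q.T))[1][:,1];print("pca",np.degrees(np.arctan2(v[1],v[0])))
print("rim guess",at_z(f,(241,266),.118))
c=cv2.resize(f["pixels"][180:320,190:290],None,fx=4,fy=4,interpolation=cv2.INTER_CUBIC);cv2.imwrite("pics/w1c.png",c[:,:,::-1])
# lid corner screws / tank
ft=imaging.grab_frame("top")
T2=ft["pixels"].max(2)
for (x0,x1,y0,y1) in [(178,192,157,171),(172,186,203,217)]:
    s=T2[y0:y1,x0:x1];print(s.min());ys,xs=np.where(s<60)
    P=np.array([at_z(ft,(x+x0,y+y0),.09)[:2] for x,y in zip(xs,ys)]);print(len(P),P.mean(0) if len(P) else 0)
E
```

```text
126 [0.48910506 0.20476338] [0.47793972 0.20062166] [0.500797  0.2086039]
71 [0.61643832 0.19161474] [0.60630896 0.18790096] [0.62709975 0.19514314]
mid [0.55277169 0.19818906] len 0.12801033441781887 ang 174.10443941744225
pca 174.10690855907197
rim guess [0.543923   0.20563568 0.118     ]
41
8 [0.61094175 0.19387649]
39
17 [0.4920259  0.20564762]
```

View pics/w1c.png

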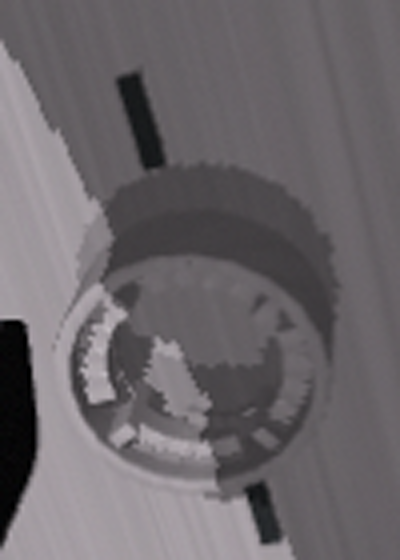

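```bash
python3 - <<'E'
from h import *
f=imaging.grab_frame("wrist")
print("rim wrist",at_z(f,(238.3,273.3),.118))
ft=imaging.grab_frame("top")
print("rim top",at_z(ft,(180.5,186.3),.118), at_z(ft,(177.7,186.4),.118))
fs=imaging.grab_frame("side");print("rim side", at_z(fs,(287.9,154.8),.118))
s=status.state();M=R.from_quat(s["ee_rot"],scalar_first=True).as_matrix()
d=np.array([.43,-.17,.40])-s["tool_pos"];print("delta tool",M.T@d)
E
```

```text
rim wrist [0.55051324 0.20082386 0.118     ]
rim top [0.55192195 0.19335039 0.118     ] [0.55171396 0.20067018 0.118     ]
rim side [0.55275467 0.19848034 0.118     ]
delta tool [-0.0821571  -0.43378497  0.0047594 ]
```

```bash
python3 -m handwheel '[{"delta_pos":[-0.012,-0.036,0],"rotation":[0,0,0],"grip":1},{"delta_pos":[-0.012,-0.036,0],"rotation":[0,0,0],"grip":1},{"delta_pos":[-0.012,-0.036,0],"rotation":[0,0,0],"grip":1},{"delta_pos":[-0.012,-0.036,0],"rotation":[0,0,0],"grip":1},{"delta_pos":[-0.012,-0.036,0],"rotation":[0,0,0],"grip":1},{"delta_pos":[-0.012,-0.036,0],"rotation":[0,0,0],"grip":1},{"delta_pos":[-0.012,-0.036,0],"rotation":[0,0,0],"grip":1},{"delta_pos":[-0.012,-0.036,0],"rotation":[0,0,0],"grip":1},{"delta_pos":[-0.012,-0.036,0],"rotation":[0,0,0],"grip":1},{"delta_pos":[-0.012,-0.036,0],"rotation":[0,0,0],"grip":1},{"delta_pos":[-0.012,-0.036,0],"rotation":[0,0,0],"grip":1},{"delta_pos":[-0.012,-0.036,0],"rotation":[0,0,0],"grip":1}]'
python3 -m handwheel '[{"delta_pos":[0,0,0.025],"rotation":[0,0,5],"grip":1},{"delta_pos":[0,0,0.025],"rotation":[0,0,5],"grip":1},{"delta_pos":[0,0,0.025],"rotation":[0,0,5],"grip":1},{"delta_pos":[0,0,0.025],"rotation":[0,0,5],"grip":1},{"delta_pos":[0,0,0],"rotation":[0,0,0],"grip":1},{"delta_pos":[0,0,0],"rotation":[0,0,0],"grip":1}]' 30
cat > cap.py <<'E'
from h import *
import sys
f=imaging.grab_frame("wrist");save(f,sys.argv[1]);T=f["pixels"].max(2)
s=status.state();M=R.from_quat(s["ee_rot"],scalar_first=True).as_matrix();print(s["tool_pos"],"y ang",np.degrees(np.arctan2(M[1,1],M[0,1])),"z",M[:,2])
for d in imaging.landmark_of("cap_bar","wrist"): print(d,at_z(f,d["location"],.054))
for d in imaging.masks_of("cap","wrist"):
    m=d["mask"]&(T<40);ys,xs=np.where(m);print(d["score"],d["location"],len(xs))
    if len(xs)<50: continue
    P=np.array([at_z(f,(x,y),.06)[:2] for x,y in zip(xs,ys)])
    v=np.linalg.eigh(np.cov(P.T))[1][:,1];print("mean",P.mean(0),"pca",np.degrees(np.arctan2(v[1],v[0])))
E
python3 cap.py w2
```

```text
clock: 3.7
tool_pos: [0.489, -0.19, 0.405]
ee_rot: [0.0, 0.162, 0.987, -0.0]
contact_force: [1.1, -0.0, 0.1]
grip_width: 0.0853
clock: 4.2
tool_pos: [0.4891, -0.1883, 0.304]
ee_rot: [-0.002, 0.33, 0.944, 0.0]
contact_force: [0.7, -0.6, 0.2]
grip_width: 0.0855
[ 0.48960959 -0.18865963  0.3051843 ] y ang 51.45741043990997 z [ 1.68259847e-04 -1.27715472e-04 -9.99999978e-01]
{'location': [281.9, 212.7], 'score': 0.64} [ 0.48791693 -0.18694492  0.054     ]
{'location': [122.4, 9.1], 'score': 0.63} [ 0.30526464 -0.18031656  0.054     ]
0.91 [19.2, 193.5] 698
mean [ 0.34460767 -0.3561611 ] pca 91.45101867537927
0.71 [281.8, 206.5] 1434
mean [ 0.48680378 -0.18827036] pca 141.93201367024312
0.67 [136.3, 28.6] 482
mean [ 0.33073709 -0.16624283] pca -139.73886000940416
```

View pics/w2.png

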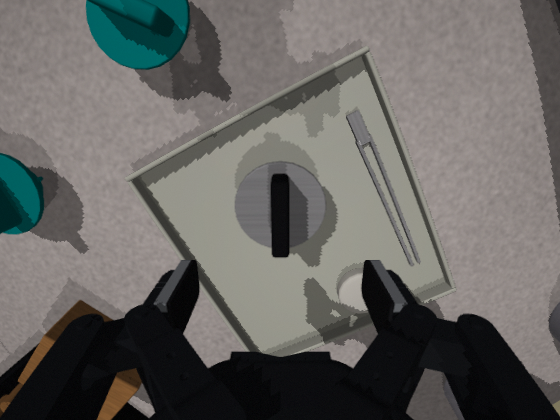

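The picture shows the cap with its bar at (281,213), centred between the open fingers. The lid at (360,285) and forceps at (390,190) are clear of them. Descending to grasp.

```bash
python3 -m handwheel '[{"delta_pos":[0.002,0,0.03],"rotation":[0,0,0],"grip":1},{"delta_pos":[0,0,0.03],"rotation":[0,0,0],"grip":1},{"delta_pos":[0,0,0.02],"rotation":[0,0,0],"grip":1},{"delta_pos":[0,0,0.009],"rotation":[0,0,0],"grip":1},{"delta_pos":[0,0,0],"rotation":[0,0,0],"grip":1},{"delta_pos":[0,0,0],"rotation":[0,0,0],"grip":0},{"delta_pos":[0,0,0],"rotation":[0,0,0],"grip":0},{"delta_pos":[0,0,0],"rotation":[0,0,0],"grip":0},{"delta_pos":[0,0,0],"rotation":[0,0,0],"grip":0},{"delta_pos":[0,0,0],"rotation":[0,0,0],"grip":0},{"delta_pos":[0,0,0],"rotation":[0,0,0],"grip":0},{"delta_pos":[0,0,0],"rotation":[0,0,0],"grip":0}]' 30
python3 -m handwheel '[{"delta_pos":[0,0,0],"rotation":[0,0,0],"grip":0},{"delta_pos":[0,0,0],"rotation":[0,0,0],"grip":0},{"delta_pos":[0,0,0],"rotation":[0,0,0],"grip":0},{"delta_pos":[0,0,0],"rotation":[0,0,0],"grip":0}]'
```

```text
clock: 5.35
tool_pos: [0.4878, -0.1879, 0.2164]
ee_rot: [0.001, 0.332, 0.943, -0.0]
contact_force: [1.3, -0.8, 4.7]
grip_width: 0.0136
clock: 5.68
tool_pos: [0.4878, -0.1879, 0.2164]
ee_rot: [0.001, 0.332, 0.943, -0.0]
contact_force: [-0.8, -0.3, 6.4]
grip_width: 0.0137
```

```bash
python3 -m handwheel '[{"delta_pos":[0,0,-0.03],"rotation":[0,0,0],"grip":0},{"delta_pos":[0,0,-0.04],"rotation":[0,0,0],"grip":0},{"delta_pos":[0,0,-0.04],"rotation":[0,0,0],"grip":0},{"delta_pos":[0,0,-0.04],"rotation":[0,0,0],"grip":0},{"delta_pos":[0,0,0],"rotation":[0,0,0],"grip":0}]'
python3 -m handwheel '[{"delta_pos":[0.01,0.017,0],"rotation":[0,0,0],"grip":0},{"delta_pos":[0.019,0.034,0],"rotation":[0,0,0],"grip":0},{"delta_pos":[0.019,0.034,0],"rotation":[0,0,0],"grip":0},{"delta_pos":[0.019,0.034,0],"rotation":[0,0,0],"grip":0},{"delta_pos":[0.019,0.034,0],"rotation":[0,0,0],"grip":0},{"delta_pos":[0.019,0.034,0],"rotation":[0,0,0],"grip":0},{"delta_pos":[0.019,0.034,0],"rotation":[0,0,0],"grip":0},{"delta_pos":[0.019,0.034,0],"rotation":[0,0,0],"grip":0},{"delta_pos":[0.019,0.034,0],"rotation":[0,0,0],"grip":0},{"delta_pos":[0.02,0.034,0],"rotation":[0,0,0],"grip":0},{"delta_pos":[0.01,0.019,0],"rotation":[0,0,0],"grip":0}]'
python3 -m handwheel '[{"delta_pos":[0,0,0],"rotation":[0,0,-6.5],"grip":0},{"delta_pos":[0,0,0],"rotation":[0,0,-6.5],"grip":0},{"delta_pos":[0,0,0],"rotation":[0,0,-6.5],"grip":0},{"delta_pos":[0,0,0],"rotation":[0,0,-6.5],"grip":0},{"delta_pos":[0,0,0],"rotation":[0,0,-6.5],"grip":0},{"delta_pos":[0,0,0],"rotation":[0,0,0],"grip":0},{"delta_pos":[0,0,0],"rotation":[0,0,0],"grip":0}]'
python3 cap.py w3; python3 - <<'E'
from h import *
for c in["top","side"]:
    f=imaging.grab_frame(c)
    a=f["pixels"][140:240,130:230] if c=="top" else f["pixels"][90:190,240:340]
    cv2.imwrite(f"pics/{c}3.png",cv2.resize(a,None,fx=4,fy=4,interpolation=cv2.INTER_CUBIC)[:,:,::-1])
    for n in["cap_bar","cap"]:print(c,n,[(np.round(d["location"],1).tolist(),round(d["score"],2)) for d in imaging.landmark_of(n,c)])
a=[cv2.imread(f"pics/{n}3.png") for n in("top","side")]
cv2.imwrite("pics/both3.png",np.hstack(a))
E
```

```text
clock: 6.1
tool_pos: [0.4895, -0.1888, 0.3726]
ee_rot: [0.007, 0.331, 0.943, -0.002]
contact_force: [0.6, -0.4, -2.2]
grip_width: 0.0134
clock: 7.02
tool_pos: [0.5512, 0.2029, 0.3645]
ee_rot: [-0.001, 0.33, 0.944, 0.0]
contact_force: [0.5, -1.0, -2.0]
grip_width: 0.0138
clock: 7.6
tool_pos: [0.5514, 0.1991, 0.3647]
ee_rot: [-0.001, 0.056, 0.998, -0.0]
contact_force: [-0.1, -0.1, -2.3]
grip_width: 0.0133
[0.55147019 0.19905185 0.36489155] y ang 83.61863459159152 z [-1.64722407e-03 -2.97487245e-04 -9.99998599e-01]
{'location': [278.5, 271.6], 'score': 0.64} [0.64081766 0.18621548 0.054     ]
0.76 [281.6, 244.1] 3604
mean [0.64300509 0.18754492] pca 173.7466990255336
0.68 [94.0, 17.0] 0
top cap_bar [([239.6, 261.4], 0.97), ([395.1, 270.2], 0.8), ([173.3, 180.6], 0.57), ([320.2, 278.2], 0.56)]
top cap [([320.4, 278.0], 0.9), ([392.0, 272.4], 0.67), ([175.6, 185.6], 0.64), ([241.9, 259.3], 0.58)]
side cap_bar [([290.4, 124.2], 0.92), ([219.7, 218.9], 0.82), ([204.4, 284.2], 0.7), ([224.1, 376.7], 0.7)]
side cap [([224.4, 232.0], 0.86), ([288.3, 143.5], 0.82), ([206.3, 300.1], 0.63), ([228.5, 395.7], 0.56), ([287.3, 155.4], 0.36)]
```

View pics/w3.png

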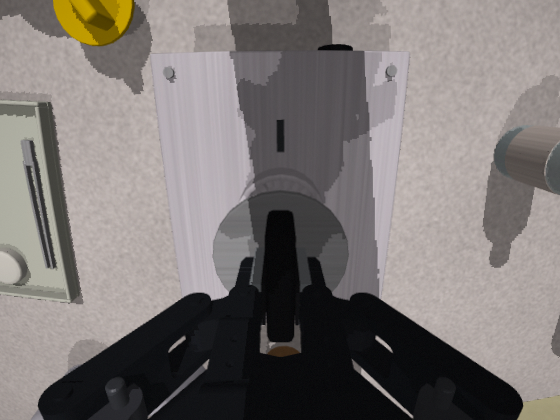

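The cap hangs upright with its bar at column 280, in line with the mark at (280,135). The flange spans columns 213–347 and the rim's near arc is at (282,168). Next I compare the axes.

```bash
python3 - <<'E'
from h import *
f=imaging.grab_frame("wrist");T=f["pixels"].max(2).astype(int)
s=status.state()["tool_pos"];print(s)
zf=s[2]-.1624-.017
m=[d for d in imaging.masks_of("cap","wrist") if abs(d["location"][0]-280)<40][0]["mask"]
c=max(cv2.findContours(m.astype(np.uint8),0,cv2.CHAIN_APPROX_NONE)[0],key=len)[:,0]
P=c[(c[:,1]<255)];W=np.array([at_z(f,p,zf)[:2] for p in P])
from scipy.optimize import least_squares
r=least_squares(lambda q:np.hypot(*(W-q[:2]).T)-q[2],[.55,.2,.04],loss="soft_l1",f_scale=.001);print("flange",r.x,zf)
ys,xs=np.where(T[112:160,268:292]<55);xs+=268;ys+=112
M=np.array([at_z(f,p,.09)[:2] for p in zip(xs,ys)]);v=np.linalg.eigh(np.cov(M.T))[1][:,1]
print("mark",len(M),M.mean(0),M.min(0),M.max(0),np.degrees(np.arctan2(v[1],v[0])),"rows",ys.min(),ys.max())
u=np.array([np.cos(np.radians(174.1)),np.sin(np.radians(174.1))])
print("centre from mark",M.mean(0)-.062*u)
print("rim top pt",at_z(f,(282,168),.118)[:2]-.036*u)
ft=imaging.grab_frame("top");fs=imaging.grab_frame("side")
print("bar tri",tri([ray(ft,(173.3,180.6)),ray(fs,(290.4,124.2))]),at_z(fs,(290.4,124.2),s[2]-.1624))
cv2.imwrite("pics/w3c.png",cv2.resize(f["pixels"][105:265,200:360],None,fx=4,fy=3.7,interpolation=cv2.INTER_CUBIC)[:,:,::-1])
E
```

```text
[0.55174485 0.19910185 0.36574887]
flange [0.54787189 0.1985828  0.0371048 ] 0.18634886647889576
mark 229 [0.49066765 0.2047525 ] [0.47758726 0.20083835] [0.50392413 0.20852004] 173.76402326939865 rows 118 150
centre from mark [0.55233922 0.19837936]
rim top pt [0.54925217 0.20011209]
bar tri [0.55413938 0.19064616 0.21111058] [0.55960913 0.20746042 0.20334887]
```

View pics/w3c.png

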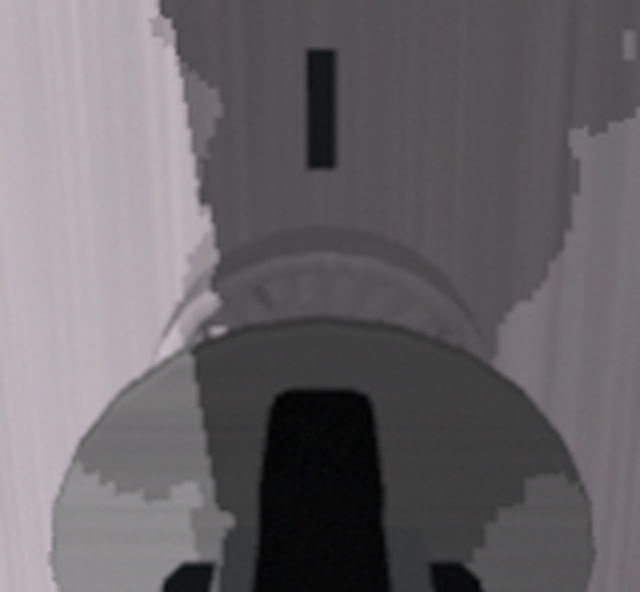

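```bash
python3 - <<'E'
from h import *
f=imaging.grab_frame("wrist");s=status.state()["tool_pos"];print(s,f["position"])
t=np.radians(173.8);u=np.array([np.cos(t),np.sin(t)]);n=np.array([-u[1],u[0]])
for z in(.1863,.1833):
  p=at_z(f,(280.5,191.5),z)[:2]-.04*u; l=at_z(f,(213,250),z)[:2];r=at_z(f,(348.2,250),z)[:2]
  print("flange",z,p,"width",np.hypot(*(l-r)),(l+r)/2)
q=at_z(f,(281.5,173.9),.118)[:2]-.036*u;print("rim",q)
l=at_z(f,(239.5,194),.118)[:2];r=at_z(f,(323.7,194),.118)[:2];print((l+r)/2,n@((l+r)/2-q))
E
```

```text
[0.55175678 0.19912521 0.36575433] [0.46875477 0.20713303 0.33460585]
flange 0.1863 [0.5516799  0.19840267] width 0.07777638887387033 [0.54671323 0.19901759]
flange 0.1833 [0.55255294 0.19831346] width 0.07934968595064562 [0.54829021 0.19885343]
rim [0.55373735 0.19907144]
[0.53389614 0.2013339 ] -0.00010638325640510491
```

```bash
python3 -m handwheel '[{"delta_pos":[-0.001,0,0.013],"rotation":[0,0,0],"grip":0},{"delta_pos":[0,0,0.013],"rotation":[0,0,0],"grip":0},{"delta_pos":[0,0,0.011],"rotation":[0,0,0],"grip":0},{"delta_pos":[0,0,0],"rotation":[0,0,0],"grip":0},{"delta_pos":[0,0,0],"rotation":[0,0,0],"grip":0}]'
python3 -m handwheel '[{"delta_pos":[0,0,0.002],"rotation":[0,0,0],"grip":0},{"delta_pos":[0,0,0.002],"rotation":[0,0,0],"grip":0},{"delta_pos":[0,0,0.001],"rotation":[0,0,0],"grip":0},{"delta_pos":[0,0,0],"rotation":[0,0,0],"grip":0},{"delta_pos":[0,0,0],"rotation":[0,0,0],"grip":0}]'
```

```text
clock: 8.72
tool_pos: [0.5525, 0.199, 0.328]
ee_rot: [-0.001, 0.054, 0.999, -0.0]
contact_force: [-0.9, 0.6, -1.8]
grip_width: 0.0135
clock: 9.13
tool_pos: [0.5528, 0.199, 0.324]
ee_rot: [0.0, 0.054, 0.999, 0.0]
contact_force: [-0.1, 0.7, -2.2]
grip_width: 0.0137
```

```bash
python3 -m handwheel '[{"delta_pos":[0,0,0.001],"rotation":[0,0,0],"grip":0},{"delta_pos":[0,0,0.001],"rotation":[0,0,0],"grip":0},{"delta_pos":[0,0,0],"rotation":[0,0,0],"grip":0},{"delta_pos":[0,0,0],"rotation":[0,0,0],"grip":0}]'
python3 -m handwheel '[{"delta_pos":[0,0,0.001],"rotation":[0,0,0],"grip":0},{"delta_pos":[0,0,0.001],"rotation":[0,0,0],"grip":0},{"delta_pos":[0,0,0],"rotation":[0,0,0],"grip":0},{"delta_pos":[0,0,0],"rotation":[0,0,0],"grip":0}]'
```

```text
clock: 9.47
tool_pos: [0.5527, 0.199, 0.3216]
ee_rot: [-0.0, 0.054, 0.999, -0.0]
contact_force: [1.1, -0.1, -1.7]
grip_width: 0.0135
clock: 9.8
tool_pos: [0.5527, 0.199, 0.3196]
ee_rot: [-0.0, 0.054, 0.999, -0.0]
contact_force: [-1.8, -0.4, -2.3]
grip_width: 0.0135
```

```bash
for k in 1 ; do python3 -m handwheel '[{"delta_pos":[0,0,0.001],"rotation":[0,0,0],"grip":0},{"delta_pos":[0,0,0.001],"rotation":[0,0,0],"grip":0},{"delta_pos":[0,0,0],"rotation":[0,0,0],"grip":0},{"delta_pos":[0,0,0],"rotation":[0,0,0],"grip":0}]'; python3 -m handwheel '[{"delta_pos":[0,0,0.001],"rotation":[0,0,0],"grip":0},{"delta_pos":[0,0,0],"rotation":[0,0,0],"grip":0},{"delta_pos":[0,0,0],"rotation":[0,0,0],"grip":0}]'; done
```

```text
clock: 10.13
tool_pos: [0.5527, 0.199, 0.3176]
ee_rot: [-0.0, 0.054, 0.999, -0.0]
contact_force: [-0.6, 0.5, -1.5]
grip_width: 0.0137
clock: 10.38
tool_pos: [0.5527, 0.199, 0.3167]
ee_rot: [-0.0, 0.054, 0.999, -0.0]
contact_force: [0.2, 0.3, -1.1]
grip_width: 0.0135
```

```bash
python3 -m handwheel '[{"delta_pos":[0,0,0.0005],"rotation":[0,0,0],"grip":0},{"delta_pos":[0,0,0],"rotation":[0,0,0],"grip":0},{"delta_pos":[0,0,0],"rotation":[0,0,0],"grip":0}]'; python3 -m handwheel '[{"delta_pos":[0,0,0.0005],"rotation":[0,0,0],"grip":0},{"delta_pos":[0,0,0],"rotation":[0,0,0],"grip":0},{"delta_pos":[0,0,0],"rotation":[0,0,0],"grip":0}]'
```

```text
clock: 10.63
tool_pos: [0.5528, 0.199, 0.3164]
ee_rot: [0.0, 0.054, 0.999, 0.0]
contact_force: [-0.0, 0.1, -0.9]
grip_width: 0.0139
clock: 10.88
tool_pos: [0.5528, 0.199, 0.3162]
ee_rot: [0.0, 0.054, 0.999, 0.0]
contact_force: [-1.0, 0.2, 3.4]
grip_width: 0.0133
```

Contact is about 5 N at TCP z 0.316, which is where the thread tops were predicted. I'll turn back in small guarded steps, and each further step runs only while the press force remains.

```bash
cat > ok.py <<'E'
from workcell import status
import sys
s=status.state();F=s["contact_force"];t=s["wrist_torque"]
print("F",F.round(1),"T",t.round(2),"z",round(s["tool_pos"][2],4),"q6",round(s["qpos"][5],3))
sys.exit(0 if 1<F[2]<15 and abs(t[2])<0.6 else 1)
E
python3 ok.py && python3 -m handwheel '[{"delta_pos":[0,0,0.0003],"rotation":[0,0,-2],"grip":0},{"delta_pos":[0,0,0],"rotation":[0,0,-2],"grip":0},{"delta_pos":[0,0,0],"rotation":[0,0,0],"grip":0},{"delta_pos":[0,0,0],"rotation":[0,0,0],"grip":0}]' >/dev/null && python3 ok.py && python3 -m handwheel '[{"delta_pos":[0,0,0],"rotation":[0,0,-2],"grip":0},{"delta_pos":[0,0,0],"rotation":[0,0,-2],"grip":0},{"delta_pos":[0,0,0],"rotation":[0,0,0],"grip":0},{"delta_pos":[0,0,0],"rotation":[0,0,0],"grip":0}]' >/dev/null && python3 ok.py
```

```text
F [-1.   0.2  3.4] T [-0.05  0.23 -0.  ] z 0.3162 q6 -1.307
F [-1.9 -0.4  5.1] T [-0.07  0.16  0.07] z 0.3162 q6 -1.376
F [-0.8 -1.   6. ] T [-0.1   0.11  0.1 ] z 0.3161 q6 -1.446
```

```bash
python3 -m handwheel '[{"delta_pos":[0,0,0],"rotation":[0,0,-2],"grip":0},{"delta_pos":[0,0,0],"rotation":[0,0,-2],"grip":0},{"delta_pos":[0,0,0],"rotation":[0,0,0],"grip":0}]' >/dev/null && python3 ok.py && python3 -m handwheel '[{"delta_pos":[0,0,0],"rotation":[0,0,-2],"grip":0},{"delta_pos":[0,0,0],"rotation":[0,0,-2],"grip":0},{"delta_pos":[0,0,0],"rotation":[0,0,0],"grip":0}]' >/dev/null && python3 ok.py && python3 -m handwheel '[{"delta_pos":[0,0,0],"rotation":[0,0,-2],"grip":0},{"delta_pos":[0,0,0],"rotation":[0,0,-2],"grip":0},{"delta_pos":[0,0,0],"rotation":[0,0,0],"grip":0}]' >/dev/null && python3 ok.py && python3 -m handwheel '[{"delta_pos":[0,0,0],"rotation":[0,0,-2],"grip":0},{"delta_pos":[0,0,0],"rotation":[0,0,-2],"grip":0},{"delta_pos":[0,0,0],"rotation":[0,0,0],"grip":0}]' >/dev/null && python3 ok.py
```

```text
F [-0.5 -1.5  4.9] T [-0.15  0.03  0.06] z 0.316 q6 -1.516
F [ 0.1  0.3 -2.3] T [0.03 0.03 0.  ] z 0.3148 q6 -1.585
```

The press force vanished, so the lugs are in the gap. Lowering with the same guard, inverted.

```bash
python3 -m handwheel '[{"delta_pos":[0,0,0.001],"rotation":[0,0,0],"grip":0},{"delta_pos":[0,0,0.001],"rotation":[0,0,0],"grip":0},{"delta_pos":[0,0,0],"rotation":[0,0,0],"grip":0}]' >/dev/null; python3 ok.py || { python3 -m handwheel '[{"delta_pos":[0,0,0.001],"rotation":[0,0,0],"grip":0},{"delta_pos":[0,0,0.001],"rotation":[0,0,0],"grip":0},{"delta_pos":[0,0,0.001],"rotation":[0,0,0],"grip":0},{"delta_pos":[0,0,0],"rotation":[0,0,0],"grip":0}]'>/dev/null; python3 ok.py; }
```

```text
F [-0.9  0.3 -0. ] T [-0.11  0.11  0.18] z 0.313 q6 -1.585
F [-1.9 -1.   0.7] T [-0.15  0.32  0.24] z 0.3105 q6 -1.586
```

```bash
python3 -m handwheel '[{"delta_pos":[0,0,0],"rotation":[0,0,1],"grip":0},{"delta_pos":[0,0,0],"rotation":[0,0,0],"grip":0},{"delta_pos":[0,0,0],"rotation":[0,0,0],"grip":0}]' >/dev/null; python3 ok.py;  python3 -m handwheel '[{"delta_pos":[0,0,0.001],"rotation":[0,0,0],"grip":0},{"delta_pos":[0,0,0.001],"rotation":[0,0,0],"grip":0},{"delta_pos":[0,0,0],"rotation":[0,0,0],"grip":0}]'>/dev/null; python3 ok.py
```

```text
F [-2.3  0.8  3. ] T [-0.15  0.38  0.44] z 0.3104 q6 -1.569
F [-0.2 -0.  -2.3] T [0.01 0.01 0.01] z 0.3077 q6 -1.568
```

```bash
python3 -m handwheel '[{"delta_pos":[0,0,0.0006],"rotation":[0,0,0],"grip":0},{"delta_pos":[0,0,0],"rotation":[0,0,0],"grip":0},{"delta_pos":[0,0,0],"rotation":[0,0,0],"grip":0}]' >/dev/null; python3 ok.py;  python3 -m handwheel '[{"delta_pos":[0,0,0.0006],"rotation":[0,0,0],"grip":0},{"delta_pos":[0,0,0],"rotation":[0,0,0],"grip":0},{"delta_pos":[0,0,0],"rotation":[0,0,0],"grip":0}]'>/dev/null; python3 ok.py
```

```text
F [-0.8  0.1 -1.9] T [ 0.06  0.04 -0.01] z 0.3076 q6 -1.568
F [-0.8  0.4 -0.9] T [-0.   -0.02 -0.01] z 0.3073 q6 -1.568
```

Clicked down: z 0.3073 against 0.3072 predicted. Now forward (clockwise), following it down at about 0.1 mm per degree.

```bash
sed -i 's/1<F\[2\]<15 and abs(t\[2\])<0.6/F[2]<14 and abs(t[2])<0.7/' ok.py
python3 -m handwheel '[{"delta_pos":[0,0,0.0003],"rotation":[0,0,2],"grip":0},{"delta_pos":[0,0,0.0002],"rotation":[0,0,2],"grip":0},{"delta_pos":[0,0,0],"rotation":[0,0,0],"grip":0}]' >/dev/null; python3 ok.py && python3 -m handwheel '[{"delta_pos":[0,0,0.0002],"rotation":[0,0,2],"grip":0},{"delta_pos":[0,0,0.0002],"rotation":[0,0,2],"grip":0},{"delta_pos":[0,0,0],"rotation":[0,0,0],"grip":0}]' >/dev/null && python3 ok.py && python3 -m handwheel '[{"delta_pos":[0,0,0.0002],"rotation":[0,0,2],"grip":0},{"delta_pos":[0,0,0.0002],"rotation":[0,0,2],"grip":0},{"delta_pos":[0,0,0],"rotation":[0,0,0],"grip":0}]' >/dev/null && python3 ok.py
```

```text
F [0.  0.7 1.8] T [-0.    0.01 -0.04] z 0.3072 q6 -1.498
F [-0.5  1.2  2.2] T [ 0.04  0.07 -0.06] z 0.3069 q6 -1.429
F [0.8 0.6 3.2] T [ 0.09  0.06 -0.01] z 0.3064 q6 -1.36
```

Smooth; continuing.

```bash

python3 -m handwheel '[{"delta_pos":[0,0,0.0002],"rotation":[0,0,2],"grip":0},{"delta_pos":[0,0,0.0002],"rotation":[0,0,2],"grip":0},{"delta_pos":[0,0,0.0002],"rotation":[0,0,2],"grip":0},{"delta_pos":[0,0,0],"rotation":[0,0,0],"grip":0}]' >/dev/null; python3 ok.py && python3 -m handwheel '[{"delta_pos":[0,0,0.0002],"rotation":[0,0,2],"grip":0},{"delta_pos":[0,0,0.0002],"rotation":[0,0,2],"grip":0},{"delta_pos":[0,0,0.0002],"rotation":[0,0,2],"grip":0},{"delta_pos":[0,0,0],"rotation":[0,0,0],"grip":0}]' >/dev/null && python3 ok.py && python3 -m handwheel '[{"delta_pos":[0,0,0.0002],"rotation":[0,0,2],"grip":0},{"delta_pos":[0,0,0.0002],"rotation":[0,0,2],"grip":0},{"delta_pos":[0,0,0.0002],"rotation":[0,0,2],"grip":0},{"delta_pos":[0,0,0],"rotation":[0,0,0],"grip":0}]' >/dev/null && python3 ok.py && python3 -m handwheel '[{"delta_pos":[0,0,0.0002],"rotation":[0,0,2],"grip":0},{"delta_pos":[0,0,0.0002],"rotation":[0,0,2],"grip":0},{"delta_pos":[0,0,0.0002],"rotation":[0,0,2],"grip":0},{"delta_pos":[0,0,0],"rotation":[0,0,0],"grip":0}]' >/dev/null && python3 ok.py
```

```text
F [-0.9  0.4  2.4] T [ 0.09  0.08 -0.01] z 0.3057 q6 -1.255
F [0.  1.  1.6] T [ 0.03 -0.06 -0.03] z 0.3049 q6 -1.151
F [-0.4  1.   1.2] T [ 0.06 -0.08  0.02] z 0.3042 q6 -1.046
F [-0.7  0.1  1. ] T [-0.05 -0.08  0.04] z 0.3034 q6 -0.942
```

```bash

python3 -m handwheel '[{"delta_pos":[0,0,0.0003],"rotation":[0,0,2],"grip":0},{"delta_pos":[0,0,0.0002],"rotation":[0,0,2],"grip":0},{"delta_pos":[0,0,0.0002],"rotation":[0,0,2],"grip":0},{"delta_pos":[0,0,0],"rotation":[0,0,0],"grip":0}]' >/dev/null; python3 ok.py && python3 -m handwheel '[{"delta_pos":[0,0,0.0002],"rotation":[0,0,2],"grip":0},{"delta_pos":[0,0,0.0002],"rotation":[0,0,2],"grip":0},{"delta_pos":[0,0,0.0002],"rotation":[0,0,2],"grip":0},{"delta_pos":[0,0,0],"rotation":[0,0,0],"grip":0},{"delta_pos":[0,0,0],"rotation":[0,0,0],"grip":0}]' >/dev/null && python3 ok.py
```

```text
F [-0.3 -0.5  4.9] T [-0.2   0.09 -0.03] z 0.3034 q6 -0.837
F [-0.9 -0.2  6.6] T [-0.17  0.23 -0.05] z 0.3034 q6 -0.733
```

The height has levelled off at 0.3034 under press, so the flange is on the rim after 0.83 rad. Opening and retreating.

```bash

python3 -m handwheel '[{"delta_pos":[0,0,0],"rotation":[0,0,2],"grip":0},{"delta_pos":[0,0,-0.0003],"rotation":[0,0,1],"grip":0},{"delta_pos":[0,0,0],"rotation":[0,0,0],"grip":0},{"delta_pos":[0,0,0],"rotation":[0,0,0],"grip":0.4},{"delta_pos":[0,0,0],"rotation":[0,0,0],"grip":0.6},{"delta_pos":[0,0,0],"rotation":[0,0,0],"grip":0.6},{"delta_pos":[0,0,0],"rotation":[0,0,0],"grip":0.6},{"delta_pos":[0,0,0],"rotation":[0,0,0],"grip":0.6}]'
python3 -m handwheel '[{"delta_pos":[0,0,-0.02],"rotation":[0,0,0],"grip":0.6},{"delta_pos":[0,0,-0.03],"rotation":[0,0,0],"grip":0.6},{"delta_pos":[0,0,-0.03],"rotation":[0,0,0],"grip":0.6},{"delta_pos":[0,0,-0.03],"rotation":[0,0,0],"grip":0.6},{"delta_pos":[0,0,0],"rotation":[0,0,0],"grip":0.6}]'
python3 -m handwheel '[{"delta_pos":[0.03,0,0],"rotation":[0,0,0],"grip":0.6},{"delta_pos":[0.03,0,0],"rotation":[0,0,0],"grip":0.6},{"delta_pos":[0,0,0],"rotation":[0,0,0],"grip":0.6},{"delta_pos":[0,0,0],"rotation":[0,0,0],"grip":0.6}]'
python3 - <<'E'
from h import *
f=imaging.grab_frame("wrist");g=imaging.grab_frame("side")
s=imaging.landmark_of("cap_bar","side");print([(d["location"],round(d["score"],2)) for d in s])
a=[d["location"] for d in s if 270<d["location"][0]<310 and d["location"][1]<200]
for p in a: print(at_z(g,p,.141))
w=imaging.landmark_of("cap_bar","wrist")
for d in w: print(d,at_z(f,d["location"],.141))
if a and w: print(tri([ray(g,a[0]),ray(f,w[0]["location"])]))
cv2.imwrite("pics/end.png",np.hstack([cv2.resize(f["pixels"],(400,300)),cv2.resize(g["pixels"][100:220,220:380],(400,300),interpolation=cv2.INTER_CUBIC)])[:,:,::-1])
E
```

```text
clock: 17.13
tool_pos: [0.5526, 0.199, 0.3021]
ee_rot: [-0.0, 0.36, 0.933, -0.0]
contact_force: [-0.2, 0.5, -1.0]
grip_width: 0.0512
clock: 17.55
tool_pos: [0.5544, 0.1994, 0.4187]
ee_rot: [0.005, 0.36, 0.933, 0.003]
contact_force: [-0.5, -0.1, 0.4]
grip_width: 0.0514
clock: 17.88
tool_pos: [0.5071, 0.2401, 0.4122]
ee_rot: [-0.0, 0.359, 0.933, -0.0]
contact_force: [0.9, 0.1, 0.0]
grip_width: 0.0513
[([223.7, 378.3], 0.81), ([204.2, 284.1], 0.75), ([288.7, 147.4], 0.65), ([221.3, 215.3], 0.58)]
[0.55421383 0.1972811  0.141     ]
{'location': [77.1, 191.2], 'score': 0.96} [0.37521343 0.11363699 0.141     ]
{'location': [281.9, 266.0], 'score': 0.82} [0.55256599 0.19968299 0.141     ]
{'location': [105.3, 345.4], 'score': 0.49} [ 0.49854596 -0.0134732   0.141     ]
[0.46343914 0.1356789  0.19039936]
```

View pics/end.png

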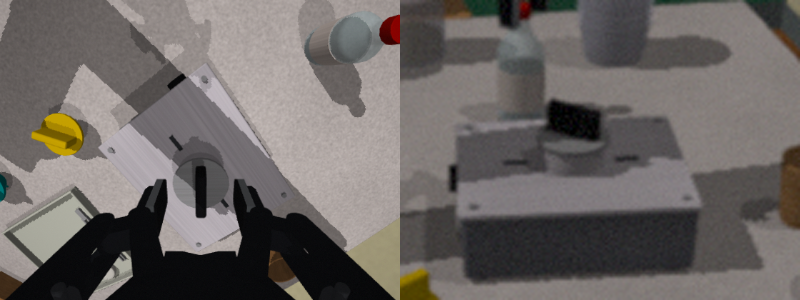

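The cap sits level and flush on the neck with its bar at wrist-crop (200,190). Both cameras agree with a bar centre at z 0.141, and the gripper is clear. Handing in.

```bash
python3 -c "
from workcell import sign_off
print(sign_off())"
```

```text
the job is handed in; nothing more can be done
None
```

The filler cap is screwed home on the tank neck, and I handed the job in at about 18 s of the 72 s allowed. No verdict was reported.

- **On the thread tops:** I set the cap down in line with the marks. Contact was about 5 N at TCP z 0.3162, where about 0.3164 was expected.
- **Click:** Turned back about 16°, the press force vanished as the lugs met the gaps. The cap went down to 0.3073 (0.3072 expected). On the way down it rubbed a post lightly, with at most 0.44 N m.
- **Screwing home:** I turned it forward about 51°. The height levelled off at 0.3034, which puts the bar about 23 mm above the rim. The highest force I read was about 9 N on the neck, well under the 40 N limit; the readings were only taken between steps.
- **Final check:** After release, the wrist and side cameras placed the bar centre at (0.5526, 0.1997) and (0.554, 0.197), assuming z 0.141. They differ by about 3 mm, and both are within about 3 mm of the measured neck axis. The picture shows the cap level and flush, with the gripper clear.
- **Not checked or off:** My last triangulation printed a wrong point because it used a look-alike's pixel. I ignored it and did not redo it. I also did not measure the lid and forceps again at the end. The fingers stayed well clear of them during the grasp.

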